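# Lock the machine cover of the refrigerated topping unit

## Robot

A 6-joint arm with a two-finger parallel gripper is mounted at the origin on the work surface. World frame = base frame: x ahead of the robot, y to its left, z up, the work surface at z = 0. Lengths are in m, angles in degrees, forces in N, time in s.
With the tool pointing down it reaches from about 0.4 to 0.825 m from the base axis. Payload 7 kg.
Tool frame: the origin (TCP) lies between the finger pads; the fingertips stand 11 mm ahead of it and the grasp point (between the pads) lies 8 mm behind it (r.tcp_to_tips is the distance from the TCP to the fingertips, in m); x points along the fingers, y is the direction in which the jaws open and shut, and the axes are right-handed (so a half turn about x gives the same grasp; the last joint's range is limited). The gripper opens to 88 mm and grips with 3 to 60 N. Pads are 19 mm wide; open, the fingers measure 130 mm over their backs; the gripper's body (78 mm by 193 mm) begins 47 mm behind the grasp point.
Start: joints at [90.934, 20.546, 0.682, 0, -70.136, -16.507], TCP at [0.181, 0.65, 0.238] pointing down, gripper open.
Joint ranges: [-176.03, 176.03], [-82.01, 121.73], [-58.28, 71.71], [-173.87, 95.51], [-174.79, -0.11], [-173.66, 173.66]. Speed limits (degrees/s): [136.94, 136.94, 172.46, 180, 180, 180].

## Interface

Orientations are given as [roll, pitch, yaw] about the fixed x, y, z axes, in that order (R = Rz(yaw) Ry(pitch) Rx(roll)).
In Python, from plant import r gives the robot as it stands.
- The arm moves only by the tool arm_command, never from a script. Its argument "plan" is a list of rows, each an object of numbers: "dx", "dy", "dz": the shift along the tool's x, y, z each as a share of 0.02 m, from -1 to 1; "wx", "wy", "wz": the turn, a rotation vector about the tool's x, y, z each as a share of 0.08 rad, from -1 to 1. In form: [{"dx": .., "dy": .., "dz": .., "wx": .., "wy": .., "wz": ..}, ...]. A call has 1 to 20 rows; each row shifts and turns the pose as measured when the row begins, along the tool's axes as they then stand; what a row does not reach is not made up. A row lasts 1/12 s, in which the tool goes at most 41.7 mm and 7.16 degrees, less where a joint would pass 70% of its speed; a pose out of reach is approached as far as the arm can. A call with a number of a shift or a turn outside -1 to 1 is refused whole. A call with a gripper value outside its range is refused whole. "fingers" is the closure, from -1 (fully open) to 1 (shut), so that 0 is half open, set as the call begins (left out, the last holds). The fingers move at their own pace and stop on an object; "force" is the grip in N (left out, the last holds). Time passes only in rows, so rows that do not move let the fingers close. It gives the time, the measured TCP pose, the force and the opening at its end, in the units of the state.
- r.get_state(): the state, without advancing time (a new reading comes with each control period).
- r.capture(name): name is "side" or "top" or "wrist"; returns (picture, depth): 480x640x3 uint8, red, green, blue; 480x640 float32, m along the optical axis (not along the pixel's ray), 0 where there is no reading.
- r.camera_model(name): a dict with "vertical_fov" (degrees; the focal length in pixels is half the picture's height over the tangent of half this angle, whatever the lens; pixels are square), "cx", "cy" (the principal point, pixels), "R" (3x3) and "t" (3): a world point X has camera coordinates R X + t. Camera axes: x right, y down, z forward; pixel columns grow to the right and rows downward; lengths in m; the calibration is good to about 2 mm. A picture is of the moment at which its call begins: read the wrist's pose just before it. camera_model takes no time and is no camera call; for the wrist camera it gives the pose at the moment of the call.
- r.close_job(): hands the job in, once; it reports no verdict.
Trained networks look in the newest picture that a camera, given by its name, has taken for a name from the list of things; names that differ only in an ending like _2 or _b are one class to them, and where a whole thing is asked for, a point or a joint stands for the part that bears it (a point fixed in the world has none). Each returns a list of dicts, best first, with "score" (0 to 1); they miss things now and then, are a little off and sometimes report something else, mostly with a low value. They report only what shows in the picture. A call takes as long as a camera call.
- r.cut_out(camera, query): "mask" (480x640 bool, what is visible of it) and "bbox" ([left, top, width, height] in pixels, round what is visible of it).
- r.spot_point(camera, query): "centre" ([column, row] in pixels: a listed point, or the origin of a listed thing).
The state is a dict: "time_s": time; "joints": joint angles; "qd": joint speeds; "joint_torque": joint torques, N m; "tcp_pos": TCP position; "eef_rot": TCP orientation; "contact_force": force on the tool from outside, world axes, zero at the start; "moment": the same for the moment, N m; "gripper_width": finger opening in m.
Only numpy, scipy, OpenCV 4.12 (cv2) and the standard library are available. Lean on these libraries where they do the work, as an engineer would, in place of code of your own. Each camera call takes 0.05 s, during which the arm holds its last target.

## Task

The condenser has been brushed out and the hinged machine cover of the refrigerated topping unit lies on its springy seal, its front edge still standing proud. With a fingertip, press the cover down and turn both slotted quarter-turn fasteners all the way clockwise, so that the cover is locked down flush. Do not lift the cover, and leave everything else on the bench and on the unit standing where it is.

Things in the scene. Friction and masses are not known exactly. Their poses are not given: they have to be found in the camera images.
- unit: Long stainless topping unit, 360 mm deep (its x; front face x = 0, towards the robot), 970 mm long (its y -800 to 170 mm), flat deck 210 mm above the bench. Origin: on the bench below the front face, in line with the cover's middle. The machine compartment is at y -170 to 170 mm; beyond y = -260 mm lie pans with lids and handles up to 35 mm above the deck.
- cover (a joint): Tilt of the steel machine cover (260 mm in x, 310 mm in y) about its rear hinge at unit x 272, z 210 mm; rad, 0 = flush with the deck (firm stop), grows as the front rises. Unlocked it rests on its seal at about 0.033, front edge 8.5 mm proud; about 9 N down on a fastener makes it flush. Locked by either fastener it stays at about 0.004.
- left_fastener (a joint): Turn of the fastener at the cover's left (unit +y) front, rad: 0 open, slot parallel to the cover's front edge; 1.571 locked (firm stop), slot square to it; grows clockwise from above. Stays where left; drag 0.1 N m. At about 0.5 the cam under the cover meets its catch and jams, unless forced hard, if the cover is not pressed to within 2 mm of flush; past 1.2 it holds the cover down.
- right_fastener (a joint): The same for the fastener at the cover's right (unit -y) front: 0 open, 1.571 locked, grows clockwise seen from above.
- left_slot (a point): Centre of the slot floor of the left fastener, on its axis; unit x 68, y 100, z 214 mm when the cover is flush, 7 mm higher when proud. Turns with it: slot along y, z up. Grey dial 74 mm across, slot right across it 28 mm wide, 12 mm deep, walls 68 mm long. A fixed metal collar, 98 mm across and level with the dial's top, surrounds it: it is turned only from inside the slot.
- right_slot (a point): The same point of the right fastener, unit x 68, y -100, z 214 mm when the cover is flush; axes, dial, slot and collar as for the left one.
- shaker: Metal shaker, 62 mm across, 91 mm tall, standing on the unit's deck just right of the cover. Origin: centre of its base. Leave it.
- jar: White jar, 68 mm across, 75 mm tall, on the deck behind the cover. Origin: centre of its base. Leave it.
- timer: White kitchen timer, 62 x 62 x 20 mm, on the deck behind the cover. Origin: centre of its underside. Leave it.
- brush: Brush, 200 mm long, lying on the bench beside the unit's left end. Origin: on its underside. Leave it.
- label_roll: Paper label roll, 84 mm across, 50 mm tall, standing flat on the bench. Origin: centre of its base. Leave it.
- tin: Small metal tin with a flat lid, 56 mm across, 68 mm tall, standing on the unit's deck at the front, about 115 mm to the right of the right fastener. Origin: centre of its base. Leave it.

How it is judged:
By the outcome, as a careful person would: the job done as asked, in the order asked, and still so for the second after the job is handed in, with the robot touching nothing.
It also fails if it takes over 51 s, if anything falls off the work surface, if the arm or the gripper's body presses on something with over 40 N, if the wrist force passes 120 N, or if a joint passes its speed limit or range.

## Working session

There is one attempt and no reset: what is moved stays moved. The work goes in short steps, Python scripts to look and compute and a tool call to move; the robot and the scene stay as the last step left them, time stands still between calls to the robot, and variables do not carry over. Pictures are saved under pics/ and viewed, and the job is handed in when it is done.

Besides the shell and the picture viewer there is one more tool, called after "Call:" as name([rows], argument=value, ...), one row to a line, values as JSON. arm_command: Moves the arm, as the interface text tells. Shift numbers are shares of 0.02 m and turn numbers shares of 0.08 rad, none past 1 either way. Its arguments: {"type":"object","properties":{"plan":{"type":"array","items":{"type":"object","properties":{"dx":{"type":"number"},"dy":{"type":"number"},"dz":{"type":"number"},"wx":{"type":"number"},"wy":{"type":"number"},"wz":{"type":"number"}}}},"fingers":{"type":"number"},"force":{"type":"number"}},"required":["plan"]}

```bash
ls; mkdir -p pics; python3 - <<'E'
from plant import r
import cv2
s=r.get_state(); print(s)
for n in ["side","top","wrist"]:
    p,d=r.capture(n); cv2.imwrite(f"pics/a_{n}.png",p[:,:,::-1])
    m=r.camera_model(n); print(n,m)
    for q in ["left_slot","right_slot"]:
        for o in r.spot_point(n,q)[:3]: print(q,o)
print(r.get_state()["time_s"])
E
```

```text
pics
{'time_s': 0.0, 'joints': array([ 9.09345334e+01,  2.05919214e+01,  6.35333692e-01, -2.01226737e-02,
       -7.01358556e+01, -1.65067496e+01]), 'qd': array([-0.05851621,  0.00063217, -0.03198112,  0.10906346,  0.0542356 ,
        0.04285618]), 'joint_torque': array([-1.53086468e-03, -5.82713270e+01,  2.93062896e+01,  6.99726686e+00,
        6.84000668e-03, -1.57679519e-04]), 'tcp_pos': array([0.18110503, 0.64977511, 0.23662902]), 'eef_rot': array([  94.94349593,   89.90564041, -100.63557301]), 'contact_force': array([ 0.19240311, -0.09847983,  0.0804577 ]), 'moment': array([ 0.02066789,  0.05682121, -0.03065175]), 'gripper_width': 0.0875286782550636}
side {'vertical_fov': 55.32985092291608, 'cx': 314.7081703699954, 'cy': 233.47216694212545, 'R': array([[-0.95805103, -0.28644777, -0.0092679 ],
       [-0.19992004,  0.6911225 , -0.69453702],
       [ 0.20535383, -0.66354907, -0.71939727]]), 't': array([0.50378941, 0.15798058, 0.98092197])}
left_slot {'centre': [346.5, 210.1], 'score': 0.56}
right_slot {'centre': [370.0, 150.7], 'score': 0.74}
right_slot {'centre': [384.4, 258.1], 'score': 0.68}
top {'vertical_fov': 52.85693702189476, 'cx': 327.389648722645, 'cy': 242.14567596625423, 'R': array([[-0.00653554, -0.99967781, -0.0245266 ],
       [-0.99814826,  0.00800495, -0.06029905],
       [ 0.06047596,  0.02408709, -0.99787899]]), 't': array([0.08234168, 0.51244177, 1.22759605])}
left_slot {'centre': [336.5, 269.7], 'score': 0.93}
right_slot {'centre': [425.7, 273.9], 'score': 0.57}
right_slot {'centre': [481.6, 237.9], 'score': 0.48}
wrist {'vertical_fov': 65.10869677796262, 'cx': 314.1575631850461, 'cy': 247.15911539151796, 'R': array([[-2.67436684e-01, -9.63575337e-01, -4.35825539e-04],
       [-9.21206111e-01,  2.55544567e-01,  2.93387586e-01],
       [-2.82589669e-01,  7.88640882e-02, -9.55993480e-01]]), 't': array([ 0.67495166, -0.0347706 ,  0.39074391])}
0.45
```

View pics/a_side.png

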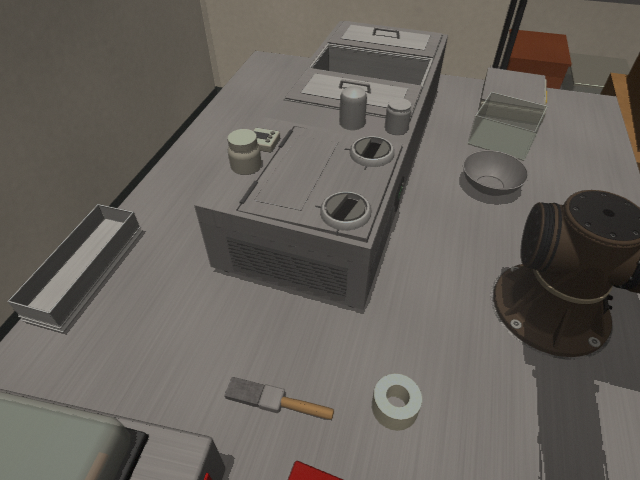

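View pics/a_top.png

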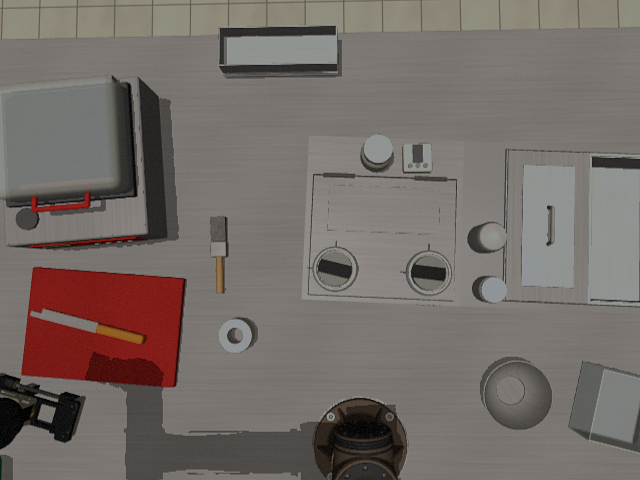

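View pics/a_wrist.png

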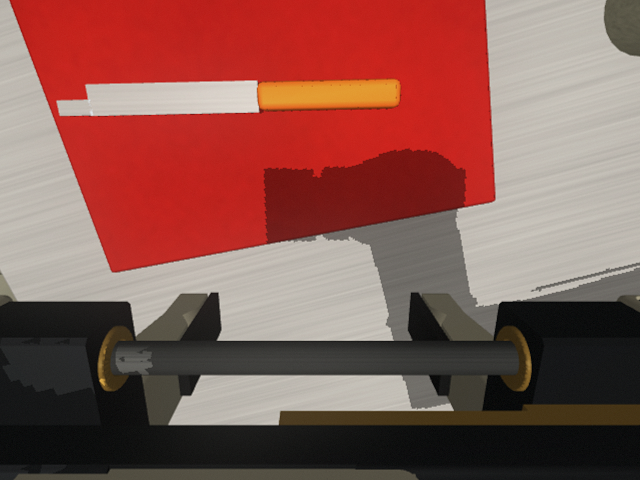

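The side and top views show the dials at about top px (335,269) and (429,273). Both slots are slightly clockwise of the front edge. The tin (491,289) and shaker (488,237) are close to the right dial. Next I'll measure the dials, slot angles and obstacles.

```bash
cat > h.py <<'E'
import numpy as np, cv2
from plant import r
from scipy.spatial.transform import Rotation as Ro
def cam(n):
    m=r.camera_model(n); f=240/np.tan(np.radians(m["vertical_fov"]/2)); return m,f
def cloud(n,d):
    m,f=cam(n); v,u=np.mgrid[:480,:640]
    P=np.stack([(u-m["cx"])/f*d,(v-m["cy"])/f*d,d],-1)
    return (P-m["t"])@m["R"]
def ray(n,u,v,z):
    m,f=cam(n); c=-m["R"].T@m["t"]; dd=m["R"].T@np.array([(u-m["cx"])/f,(v-m["cy"])/f,1]); return c+dd*(z-c[2])/dd[2]
def Rt(s=None):
    s=s or r.get_state(); return Ro.from_euler('xyz',s["eef_rot"],degrees=True).as_matrix()
E
python3 - <<'E'
from h import *
p,d=r.capture("top"); X=cloud("top",d)
np.save("Xtop.npy",X); cv2.imwrite("pics/top2.png",cv2.resize(p[120:320,290:530],None,fx=3.3,fy=3,interpolation=2)[:,:,::-1])
cv2.imwrite("pics/topfull.png",p[:,:,::-1])
for q in ["left_fastener","right_fastener","shaker","tin","jar","timer","cover"]:
    for o in r.cut_out("top",q)[:2]:
        m=o["mask"]&(d>0); Q=X[m]; z=np.percentile(Q[:,2],95); T=Q[Q[:,2]>z-.006]
        print(q,round(o["score"],2),o["bbox"],m.sum(),"ztop",z.round(4),"mid",((T.min(0)+T.max(0))/2).round(4),"ext",np.ptp(T,0).round(3))
# slots: dark pixels
g=p.max(2)
for c in [(335,269),(429,272)]:
    M=np.zeros_like(g);cv2.circle(M,c,19,255,-1)
    k=((g<45)&(M>0)).astype(np.uint8); v,u=np.nonzero(k)
    W=X[v,u]; print(c,len(u),u.mean(),v.mean(),"z",np.median(W[:,2]))
    W=np.array([ray("top",a,b,0.219) for a,b in zip(u,v)])
    mu=W.mean(0); U,S,V=np.linalg.svd(W[:,:2]-mu[:2]); print(mu.round(4),"ang of slot from y",np.degrees(np.arctan2(V[0,0],V[0,1])))
print(r.get_state()["time_s"])
print(Rt().round(3))
E
```

```text
left_fastener 0.55 [319.1, 253.2, 34.9, 35.2] 869 ztop 0.2355 mid [0.4439 0.0587 0.234 ] ext [0.07  0.066 0.009]
right_fastener 0.8 [411.1, 254.2, 35.0, 35.5] 954 ztop 0.2358 mid [ 0.4331 -0.1407  0.2351] ext [0.072 0.068 0.01 ]
right_fastener 0.33 [468.0, 222.6, 41.9, 33.3] 1012 ztop 0.3015 mid [ 0.5047 -0.2564  0.3002] ext [0.05  0.047 0.009]
shaker 0.95 [468.9, 222.4, 38.6, 32.6] 925 ztop 0.3016 mid [ 0.5056 -0.257   0.3003] ext [0.048 0.046 0.009]
tin 0.93 [473.9, 275.3, 32.6, 27.9] 735 ztop 0.2809 mid [ 0.3994 -0.2598  0.2795] ext [0.05  0.051 0.009]
jar 0.61 [317.2, 252.7, 38.3, 37.3] 945 ztop 0.2354 mid [0.4429 0.0587 0.2339] ext [0.072 0.07  0.009]
jar 0.59 [361.3, 134.1, 31.9, 34.8] 928 ztop 0.2874 mid [ 0.6865 -0.0324  0.2862] ext [0.058 0.057 0.009]
timer 0.76 [401.1, 144.6, 30.9, 30.2] 874 ztop 0.2339 mid [ 0.6801 -0.1203  0.2339] ext [0.061 0.061 0.012]
cover 0.78 [307.6, 176.7, 147.3, 127.1] 17190 ztop 0.2328 mid [ 0.4382 -0.0416  0.2335] ext [0.103 0.292 0.013]
(335, 269) 379 334.36147757255935 268.30343007915565 z 0.22072057483208124
[0.4443 0.0591 0.219 ] ang of slot from y -165.71002691722526
(429, 272) 410 427.6585365853659 272.21463414634144 z 0.2209360090657071
[ 0.4347 -0.1402  0.219 ] ang of slot from y -173.9080485718913
0.85
[[ 0.    -0.268 -0.963]
 [ 0.    -0.963  0.268]
 [-1.    -0.     0.   ]]
```

View pics/top2.png

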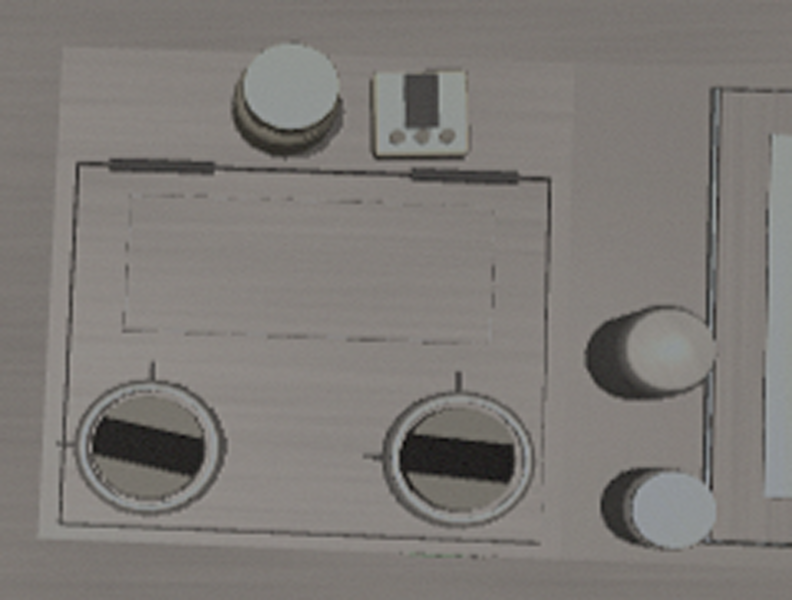

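Call:
arm_command([
  {"dx": -1},
  {"dx": -1},
  {"dx": -1},
  {"dx": -0.5, "dy": 1, "dz": -0.83},
  {"dy": 1, "dz": -0.83},
  {"dy": 1, "dz": -0.83},
  {"dy": 1, "dz": -0.83},
  {"dy": 1, "dz": -0.83},
  {"dy": 1, "dz": -0.83},
  {"dy": 1, "dz": -0.83},
  {"dy": 1, "dz": -0.83},
  {"dy": 1, "dz": -0.83},
  {"dy": 1, "dz": -0.83},
  {"dy": 1, "dz": -0.83},
  {"dy": 1, "dz": -0.83},
  {"dy": 1, "dz": -0.83},
  {"dy": 1, "dz": -0.83},
  {"dy": 1, "dz": -0.83},
  {"dy": 1, "dz": -0.83},
  {"dy": 1, "dz": -0.83},
], fingers=1, force=20)

```text
schema error: expected keys dx, dy, dz, wx, wy, wz
```

```bash
cat >> h.py <<'E'
def go(target,ang=None,tilt=0):
    # ang: jaw direction arctan2(x,y) deg desired (mod 180); prints remaining shift and turn in tool units
    s=r.get_state(); R=Rt(s); dl=R.T@(np.array(target)-s["tcp_pos"])/.02
    print("t",round(s["time_s"],2),"tcp",s["tcp_pos"].round(4),"F",s["contact_force"].round(1),"M",s["moment"].round(2),"w",round(s["gripper_width"],4),"q1,6",s["joints"][[0,5]].round(1))
    print("jaw ang",np.degrees(np.arctan2(R[0,1],R[1,1])).round(1),"x",R[:,0].round(3),"yz",R[2].round(3)); print("shift units",dl.round(2))
    if ang is not None:
        t=np.radians(ang); b=[]
        for k in (1,-1):
            y=np.array([np.sin(t),np.cos(t),0])*k; ti=np.radians(tilt)*k
            x=np.array([0,0,-1.]); x2=x*np.cos(ti)+y*np.sin(ti); y2=y*np.cos(ti)-x*np.sin(ti)
            D=np.stack([x2,y2,np.cross(x2,y2)],1); b.append(Ro.from_matrix(R.T@D).as_rotvec()/.08)
        print("turn units",min(b,key=np.linalg.norm).round(2))
E
python3 - <<'E'
from h import *
go([.444,.059,.26],14.3)
E
```

```text
t 0.85 tcp [0.1812 0.6502 0.2376] F [ 0.2 -0.4 -0. ] M [-0.04  0.02 -0.  ] w 0.0874 q1,6 [ 90.9 -16.5]
jaw ang -164.4 x [ 0.  0. -1.] yz [-1. -0.  0.]
shift units [ -1.12  24.95 -20.59]
turn units [-0.28  0.    0.  ]
```

All six keys are needed in every row.

Call:
arm_command([
  {"dx": -1, "dy": 0, "dz": 0, "wx": 0, "wy": 0, "wz": 0},
  {"dx": -1, "dy": 0, "dz": 0, "wx": 0, "wy": 0, "wz": 0},
  {"dx": -1, "dy": 0.5, "dz": -0.4, "wx": 0, "wy": 0, "wz": 0},
  {"dx": -0.5, "dy": 1, "dz": -0.83, "wx": 0, "wy": 0, "wz": 0},
  {"dx": 0, "dy": 1, "dz": -0.83, "wx": 0, "wy": 0, "wz": 0},
  {"dx": 0, "dy": 1, "dz": -0.83, "wx": 0, "wy": 0, "wz": 0},
  {"dx": 0, "dy": 1, "dz": -0.83, "wx": 0, "wy": 0, "wz": 0},
  {"dx": 0, "dy": 1, "dz": -0.83, "wx": 0, "wy": 0, "wz": 0},
  {"dx": 0, "dy": 1, "dz": -0.83, "wx": 0, "wy": 0, "wz": 0},
  {"dx": 0, "dy": 1, "dz": -0.83, "wx": 0, "wy": 0, "wz": 0},
  {"dx": 0, "dy": 1, "dz": -0.83, "wx": 0, "wy": 0, "wz": 0},
  {"dx": 0, "dy": 1, "dz": -0.83, "wx": 0, "wy": 0, "wz": 0},
  {"dx": 0, "dy": 1, "dz": -0.83, "wx": 0, "wy": 0, "wz": 0},
  {"dx": 0, "dy": 1, "dz": -0.83, "wx": 0, "wy": 0, "wz": 0},
  {"dx": 0, "dy": 1, "dz": -0.83, "wx": 0, "wy": 0, "wz": 0},
  {"dx": 0, "dy": 1, "dz": -0.83, "wx": 0, "wy": 0, "wz": 0},
], fingers=1, force=20)

```text
time_s: 2.18
tcp_pos: [0.3278, 0.3189, 0.3106]
eef_rot: [-135.8, 89.9, 29.0]
contact_force: [1.1, 0.5, -0.1]
gripper_width: 0.0004
```

```bash
python3 - <<'E'
from h import *
go([.444,.059,.26],14.3)
E
```

```text
t 2.18 tcp [0.3278 0.3189 0.3106] F [ 1.1  0.5 -0.1] M [-0.05 -0.02 -0.04] w 0.0004 q1,6 [69.1  5.7]
jaw ang -164.8 x [ 0.002  0.001 -1.   ] yz [-1.    -0.002 -0.002]
shift units [ 2.53 11.01 -9.02]
turn units [-0.21 -0.02  0.02]
```

Call:
arm_command([
  {"dx": 0, "dy": 1, "dz": -0.83, "wx": 0, "wy": 0, "wz": 0},
  {"dx": 0, "dy": 1, "dz": -0.83, "wx": 0, "wy": 0, "wz": 0},
  {"dx": 0, "dy": 1, "dz": -0.83, "wx": 0, "wy": 0, "wz": 0},
  {"dx": 0, "dy": 1, "dz": -0.83, "wx": 0, "wy": 0, "wz": 0},
  {"dx": 0, "dy": 1, "dz": -0.83, "wx": 0, "wy": 0, "wz": 0},
  {"dx": 0, "dy": 1, "dz": -0.83, "wx": 0, "wy": 0, "wz": 0},
  {"dx": 0, "dy": 1, "dz": -0.83, "wx": 0, "wy": 0, "wz": 0},
  {"dx": 0.3, "dy": 1, "dz": -0.83, "wx": 0, "wy": 0, "wz": 0},
  {"dx": 0.3, "dy": 1, "dz": -0.83, "wx": -0.2, "wy": 0, "wz": 0},
  {"dx": 0.3, "dy": 1, "dz": -0.83, "wx": 0, "wy": 0, "wz": 0},
  {"dx": 0.3, "dy": 0.6, "dz": -0.5, "wx": 0, "wy": 0, "wz": 0},
  {"dx": 0, "dy": 0, "dz": 0, "wx": 0, "wy": 0, "wz": 0},
])

```text
time_s: 3.18
tcp_pos: [0.4469, 0.0517, 0.2895]
eef_rot: [-123.5, 89.2, 42.2]
contact_force: [0.6, 0.5, -0.7]
gripper_width: 0.0006
```

```bash
python3 - <<'E'
from h import *
go([.444,.059,.26],14.3)
p,d=r.capture("wrist"); cv2.imwrite("pics/w1.png",p[:,:,::-1])
m,f=cam("wrist")
print(r.spot_point("wrist","left_slot")[:2])
for X in ([.444,.059,.221],):
    c=m["R"]@X+m["t"]; print(c[0]/c[2]*f+m["cx"],c[1]/c[2]*f+m["cy"])
E
```

```text
t 3.18 tcp [0.4469 0.0517 0.2895] F [ 0.6  0.5 -0.7] M [-0.03  0.06  0.02] w 0.0006 q1,6 [31.7 44.1]
jaw ang -165.7 x [ 0.01   0.009 -1.   ] yz [-1.    -0.012 -0.008]
shift units [ 1.48 -0.3   0.24]
turn units [ 0.   -0.1   0.15]
[{'centre': [305.0, 273.4], 'score': 0.77}]
306.1277855535921 277.1729044612797
```

View pics/w1.png

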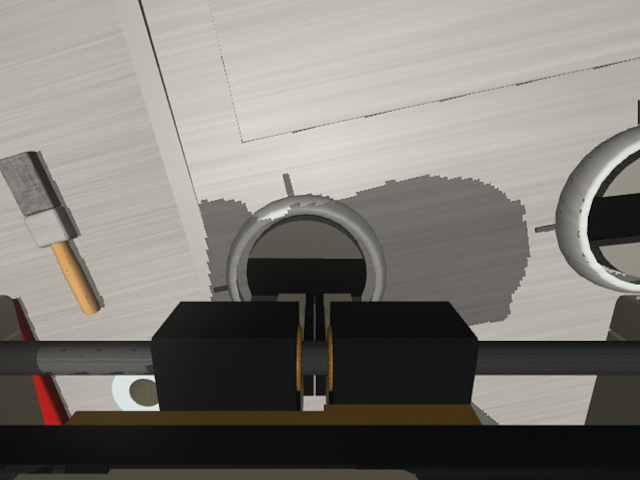

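The wrist view shows the slot (dark band, rows 259–300, columns 247–365) parallel to the jaws, and the predicted centre agrees to about 2 mm. I'll level the tool and descend.

Call:
arm_command([
  {"dx": 0.5, "dy": -0.15, "dz": 0.1, "wx": 0, "wy": -0.1, "wz": 0.15},
  {"dx": 0.5, "dy": -0.15, "dz": 0.1, "wx": 0, "wy": 0, "wz": 0},
  {"dx": 0.5, "dy": 0, "dz": 0, "wx": 0, "wy": 0, "wz": 0},
  {"dx": 0.3, "dy": 0, "dz": 0, "wx": 0, "wy": 0, "wz": 0},
  {"dx": 0, "dy": 0, "dz": 0, "wx": 0, "wy": 0, "wz": 0},
])

```text
time_s: 3.7
tcp_pos: [0.4435, 0.0637, 0.2516]
eef_rot: [-132.0, 89.9, 33.9]
contact_force: [-0.3, -0.4, -0.2]
gripper_width: 0.0009
```

```bash
python3 - <<'E'
from h import *
go([.4455,.059,.235],14.3)
E
```

```text
t 3.7 tcp [0.4435 0.0637 0.2516] F [-0.3 -0.4 -0.2] M [-0.03  0.02 -0.  ] w 0.0009 q1,6 [33.5 42.4]
jaw ang -165.9 x [ 0.001  0.001 -1.   ] yz [-1.    -0.001 -0.001]
shift units [ 0.83  0.2  -0.16]
turn units [ 0.05 -0.01  0.01]
```

Call:
arm_command([
  {"dx": 0.3, "dy": 0.2, "dz": -0.16, "wx": 0, "wy": 0, "wz": 0},
  {"dx": 0.3, "dy": 0, "dz": 0, "wx": 0, "wy": 0, "wz": 0},
  {"dx": 0.2, "dy": 0, "dz": 0, "wx": 0, "wy": 0, "wz": 0},
  {"dx": 0, "dy": 0, "dz": 0, "wx": 0, "wy": 0, "wz": 0},
])

```text
time_s: 4.03
tcp_pos: [0.4455, 0.0594, 0.2335]
eef_rot: [-137.5, 90.0, 28.5]
contact_force: [-0.4, -0.1, 0.0]
gripper_width: 0.0005
```

```bash
python3 - <<'E'
from h import *
go([.4455,.059,.225],14.3)
E
```

```text
t 4.03 tcp [0.4455 0.0594 0.2335] F [-0.4 -0.1  0. ] M [-0.01  0.1  -0.04] w 0.0005 q1,6 [32.9 43.2]
jaw ang -166.1 x [ 0.001  0.    -1.   ] yz [-1.    -0.001 -0.001]
shift units [ 0.43  0.02 -0.  ]
turn units [ 0.08 -0.01  0.01]
```

Tips are in the slot with no contact force. Now I'll press down.

Call:
arm_command([
  {"dx": 0.25, "dy": 0, "dz": 0, "wx": 0, "wy": 0, "wz": 0},
  {"dx": 0.25, "dy": 0, "dz": 0, "wx": 0, "wy": 0, "wz": 0},
  {"dx": 0.15, "dy": 0, "dz": 0, "wx": 0, "wy": 0, "wz": 0},
])

```text
time_s: 4.28
tcp_pos: [0.4463, 0.0594, 0.2245]
eef_rot: [-156.8, 89.8, 9.3]
contact_force: [-26.3, 4.8, 52.3]
gripper_width: 0.0005
```

```bash
python3 - <<'E'
from h import *
go([.4455,.059,.225],14.3)
E
```

```text
t 4.28 tcp [0.4463 0.0594 0.2245] F [-26.3   4.8  52.3] M [1.72 9.74 0.  ] w 0.0005 q1,6 [32.9 43.2]
jaw ang -166.1 x [ 0.004  0.001 -1.   ] yz [-1.    -0.001 -0.003]
shift units [-0.02  0.03  0.03]
turn units [ 0.09 -0.04  0.02]
```

Call:
arm_command([
  {"dx": 0.07, "dy": 0, "dz": 0, "wx": 0.5, "wy": 0, "wz": 0},
  {"dx": 0.07, "dy": 0, "dz": 0, "wx": 0.8, "wy": 0, "wz": 0},
  {"dx": 0.07, "dy": 0, "dz": 0, "wx": 0.8, "wy": 0, "wz": 0},
  {"dx": 0.07, "dy": 0, "dz": 0, "wx": 0.8, "wy": 0, "wz": 0},
  {"dx": 0.07, "dy": 0, "dz": 0, "wx": 0.8, "wy": 0, "wz": 0},
])

```text
time_s: 4.7
tcp_pos: [0.4471, 0.059, 0.2251]
eef_rot: [-138.6, 89.4, 10.1]
contact_force: [-7.6, 1.4, 16.3]
gripper_width: 0.0005
```

```bash
python3 - <<'E'
from h import *
go([.4455,.059,.225],92.8)
E
```

```text
t 4.7 tcp [0.4471 0.059  0.2251] F [-7.6  1.4 16.3] M [0.27 3.06 0.09] w 0.0005 q1,6 [32.9 25.7]
jaw ang -148.7 x [ 0.011  0.002 -1.   ] yz [-1.    -0.007 -0.008]
shift units [0.   0.04 0.07]
turn units [13.41 -0.04  0.13]
```

Call:
arm_command([
  {"dx": 0.09, "dy": 0.03, "dz": 0.06, "wx": 0.9, "wy": 0, "wz": 0.1},
  {"dx": 0.09, "dy": 0.03, "dz": 0.05, "wx": 0.9, "wy": 0, "wz": 0.05},
  {"dx": 0.09, "dy": 0.04, "dz": 0.04, "wx": 0.9, "wy": 0, "wz": 0},
  {"dx": 0.09, "dy": 0.04, "dz": 0.03, "wx": 0.9, "wy": 0, "wz": 0},
  {"dx": 0.09, "dy": 0.04, "dz": 0.03, "wx": 0.9, "wy": 0, "wz": 0},
  {"dx": 0.09, "dy": 0.04, "dz": 0.02, "wx": 0.9, "wy": 0, "wz": 0},
  {"dx": 0.09, "dy": 0.04, "dz": 0.02, "wx": 0.9, "wy": 0, "wz": 0},
])

```text
time_s: 5.28
tcp_pos: [0.447, 0.058, 0.2251]
eef_rot: [-134.9, 88.5, -16.3]
contact_force: [-5.0, -0.3, 15.5]
gripper_width: 0.0003
```

```bash
python3 - <<'E'
from h import *
go([.4455,.059,.225],92.8)
E
```

```text
t 5.28 tcp [0.447  0.058  0.2251] F [-5.  -0.3 15.5] M [-0.1   2.08  0.07] w 0.0003 q1,6 [33.6 -5.6]
jaw ang -118.6 x [ 0.025 -0.007 -1.   ] yz [-1.    -0.019 -0.018]
shift units [0.   0.04 0.08]
turn units [ 6.86 -0.16  0.29]
```

Call:
arm_command([
  {"dx": 0.09, "dy": 0.05, "dz": 0.05, "wx": 0.9, "wy": -0.1, "wz": 0.25},
  {"dx": 0.09, "dy": 0.05, "dz": 0.05, "wx": 0.9, "wy": -0.05, "wz": 0.1},
  {"dx": 0.09, "dy": 0.05, "dz": 0.04, "wx": 0.9, "wy": 0, "wz": 0.05},
  {"dx": 0.09, "dy": 0.05, "dz": 0.03, "wx": 0.9, "wy": 0, "wz": 0},
  {"dx": 0.09, "dy": 0.05, "dz": 0.02, "wx": 0.9, "wy": 0, "wz": 0},
  {"dx": 0.09, "dy": 0.04, "dz": 0.02, "wx": 0.9, "wy": 0, "wz": 0},
  {"dx": 0.09, "dy": 0.04, "dz": 0.02, "wx": 0.9, "wy": 0, "wz": 0},
])

```text
time_s: 5.87
tcp_pos: [0.4472, 0.0586, 0.2251]
eef_rot: [-129.9, 89.1, -41.3]
contact_force: [-3.8, -3.0, 15.2]
gripper_width: 0.0006
```

```bash
python3 - <<'E'
from h import *
go([.4455,.059,.225],92.8)
E
```

```text
t 5.87 tcp [0.4472 0.0586 0.2251] F [-3.8 -3.  15.2] M [-0.95  1.75  0.16] w 0.0006 q1,6 [ 33.5 -35.4]
jaw ang -88.5 x [ 0.012 -0.011 -1.   ] yz [-1.    -0.013 -0.011]
shift units [0.01 0.09 0.02]
turn units [ 0.29 -0.13  0.16]
```

Jaws are at 91.5°. I'll continue through the slack to the stop.

Call:
arm_command([
  {"dx": 0.08, "dy": 0.06, "dz": 0.03, "wx": 0.8, "wy": -0.1, "wz": 0.1},
  {"dx": 0.08, "dy": 0.05, "dz": 0.02, "wx": 0.8, "wy": 0, "wz": 0.05},
  {"dx": 0.08, "dy": 0.05, "dz": 0, "wx": 0.6, "wy": 0, "wz": 0},
  {"dx": 0.08, "dy": 0.05, "dz": 0, "wx": 0.6, "wy": 0, "wz": 0},
])

```text
time_s: 6.2
tcp_pos: [0.4472, 0.0581, 0.2251]
eef_rot: [-93.4, 89.3, -18.3]
contact_force: [-4.3, -1.5, 14.2]
gripper_width: 0.0006
```

```bash
python3 - <<'E'
from h import *
go([.4455,.059,.225],92.8)
E
```

```text
t 6.2 tcp [0.4472 0.0581 0.2251] F [-4.3 -1.5 14.2] M [-0.35  1.48  0.1 ] w 0.0006 q1,6 [ 33.1 -48.3]
jaw ang -75.1 x [ 0.012 -0.004 -1.   ] yz [-1.    -0.013 -0.001]
shift units [0.01 0.1  0.02]
turn units [-2.64 -0.03  0.16]
```

Call:
arm_command([
  {"dx": 0.08, "dy": 0.05, "dz": 0, "wx": 0.5, "wy": 0, "wz": 0.1},
  {"dx": 0.08, "dy": 0.05, "dz": 0, "wx": 0.5, "wy": 0, "wz": 0},
  {"dx": 0.08, "dy": 0.05, "dz": 0, "wx": 0.4, "wy": 0, "wz": 0},
])

```text
time_s: 6.45
tcp_pos: [0.4474, 0.0581, 0.2252]
eef_rot: [-81.1, 89.2, -12.6]
contact_force: [-2.7, -2.8, 12.5]
gripper_width: 0.0002
```

```bash
python3 - <<'E'
from h import *
go([.4455,.059,.225],92.8)
E
```

```text
t 6.45 tcp [0.4474 0.0581 0.2252] F [-2.7 -2.8 12.5] M [-0.71  1.14  1.22] w 0.0002 q1,6 [ 33.  -54.8]
jaw ang -68.5 x [ 0.013 -0.003 -1.   ] yz [-1.    -0.013  0.002]
shift units [0.01 0.11 0.01]
turn units [-4.08 -0.    0.17]
```

Call:
arm_command([
  {"dx": 0.08, "dy": 0.03, "dz": 0, "wx": 0.3, "wy": 0, "wz": 0},
  {"dx": 0.05, "dy": 0.03, "dz": 0, "wx": 0.3, "wy": 0, "wz": 0},
])

```text
time_s: 6.62
tcp_pos: [0.4479, 0.058, 0.2254]
eef_rot: [-78.5, 88.9, -12.6]
contact_force: [-3.1, -1.3, 7.0]
gripper_width: 0.0001
```

```bash
python3 - <<'E'
from h import *
go([.4455,.059,.225],92.8)
E
```

```text
t 6.62 tcp [0.4479 0.058  0.2254] F [-3.1 -1.3  7. ] M [-0.35  0.89  1.65] w 0.0001 q1,6 [ 33.2 -57.7]
jaw ang -65.9 x [ 0.018 -0.004 -1.   ] yz [-1.    -0.018  0.004]
shift units [ 0.02  0.13 -0.  ]
turn units [-4.65  0.    0.23]
```

Call:
arm_command([
  {"dx": 0, "dy": 0, "dz": 0, "wx": -0.8, "wy": 0, "wz": 0},
  {"dx": 0, "dy": 0, "dz": 0, "wx": -0.8, "wy": 0, "wz": 0.1},
  {"dx": 0, "dy": 0.05, "dz": 0, "wx": -0.8, "wy": 0, "wz": 0.1},
  {"dx": -0.1, "dy": 0, "dz": 0, "wx": 0, "wy": 0, "wz": 0},
])

```text
time_s: 6.95
tcp_pos: [0.447, 0.0583, 0.2281]
eef_rot: [-58.2, 89.7, 19.2]
contact_force: [0.8, -0.2, -0.1]
gripper_width: 0.0003
```

```bash
python3 - <<'E'
from h import *
go([.4455,.059,.225],92.8)
E
```

```text
t 6.95 tcp [0.447  0.0583 0.2281] F [ 0.8 -0.2 -0.1] M [ 0.04 -0.1   0.04] w 0.0003 q1,6 [ 32.7 -45.4]
jaw ang -77.4 x [ 0.005  0.002 -1.   ] yz [-1.    -0.004  0.003]
shift units [0.16 0.08 0.02]
turn units [-2.15  0.03  0.05]
```

Call:
arm_command([
  {"dx": -0.3, "dy": 0, "dz": 0, "wx": 0, "wy": 0, "wz": 0},
  {"dx": -0.8, "dy": 0, "dz": 0, "wx": 0, "wy": 0, "wz": 0},
  {"dx": -1, "dy": 0, "dz": 0, "wx": 0, "wy": 0, "wz": 0},
  {"dx": -1, "dy": 0, "dz": 0, "wx": -1, "wy": 0, "wz": 0},
  {"dx": -1, "dy": 0, "dz": 0, "wx": -1, "wy": 0, "wz": 0},
  {"dx": -0.5, "dy": 0, "dz": 0, "wx": -1, "wy": 0, "wz": 0},
  {"dx": 0, "dy": 0, "dz": 0, "wx": -1, "wy": 0, "wz": 0},
  {"dx": 0, "dy": 0, "dz": 0, "wx": -1, "wy": 0, "wz": 0},
  {"dx": 0, "dy": 0, "dz": 0, "wx": -1, "wy": 0, "wz": 0},
  {"dx": 0, "dy": 0, "dz": 0, "wx": -1, "wy": 0, "wz": 0},
  {"dx": 0, "dy": 0, "dz": 0, "wx": -1, "wy": 0, "wz": 0},
  {"dx": 0, "dy": 0, "dz": 0, "wx": -1, "wy": 0, "wz": 0},
  {"dx": 0, "dy": 0, "dz": 0, "wx": -1, "wy": 0, "wz": 0},
  {"dx": 0, "dy": 0, "dz": 0, "wx": -1, "wy": 0, "wz": 0},
  {"dx": 0, "dy": 0, "dz": 0, "wx": -1, "wy": 0, "wz": 0},
  {"dx": 0, "dy": 0, "dz": 0, "wx": -1, "wy": 0, "wz": 0},
  {"dx": 0, "dy": 0, "dz": 0, "wx": -1, "wy": 0, "wz": 0},
  {"dx": 0, "dy": 0, "dz": 0, "wx": -1, "wy": 0, "wz": 0},
  {"dx": 0, "dy": 0, "dz": 0, "wx": -1, "wy": 0, "wz": 0},
  {"dx": 0, "dy": 0, "dz": 0, "wx": -1, "wy": 0, "wz": 0},
])

```text
time_s: 8.62
tcp_pos: [0.4477, 0.0564, 0.3334]
eef_rot: [-145.2, 89.0, 10.8]
contact_force: [0.6, 0.3, -0.4]
gripper_width: 0.0004
```

```bash
python3 - <<'E'
from h import *
go([.434,-.140,.30],6.1,6)
go([.434,-.140,.30],6.1,-6)
p,d=r.capture("wrist"); cv2.imwrite("pics/w2.png",p[:,:,::-1])
p,d=r.capture("top"); cv2.imwrite("pics/t2.png",p[:,:,::-1])
E
```

```text
t 8.62 tcp [0.4477 0.0564 0.3334] F [ 0.6  0.3 -0.4] M [ 0.02  0.09 -0.03] w 0.0004 q1,6 [32.7 33.3]
jaw ang -156.0 x [ 0.018  0.003 -1.   ] yz [-1.    -0.01  -0.015]
shift units [ 1.63  9.27 -3.34]
turn units [-3.88 -0.41 -1.2 ]
t 8.62 tcp [0.4477 0.0564 0.3334] F [ 0.6  0.3 -0.4] M [ 0.02  0.09 -0.03] w 0.0004 q1,6 [32.7 33.3]
jaw ang -156.0 x [ 0.018  0.003 -1.   ] yz [-1.    -0.01  -0.015]
shift units [ 1.63  9.27 -3.34]
turn units [-3.9 -0.   1.4]
```

View pics/w2.png

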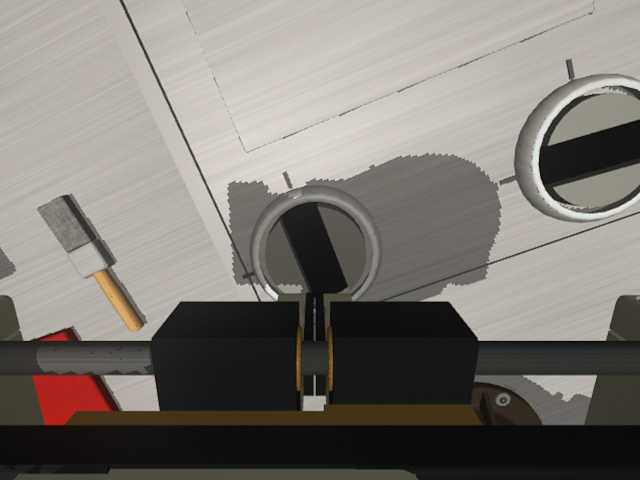

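View pics/t2.png

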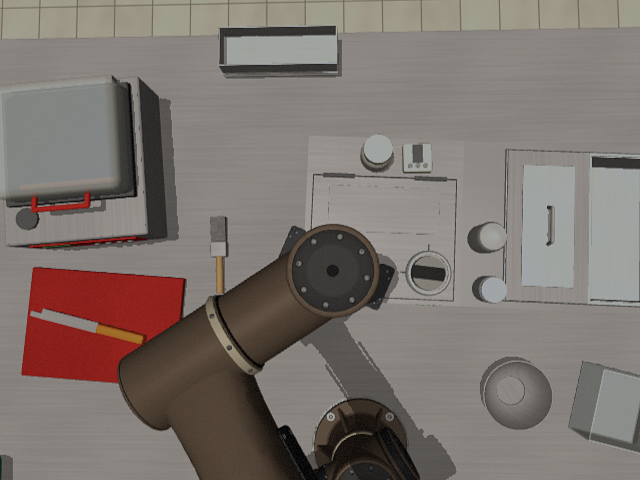

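The wrist view shows the left slot (285,215)→(318,291) now square to the front edge, so it is locked. The right slot is untouched and the items around it are in place. The tin's top is nearly as high as the gripper body would reach, so I'll approach the right dial tilted 6° with the tin side raised.

Call:
arm_command([
  {"dx": 0, "dy": 1, "dz": -0.36, "wx": -0.8, "wy": 0, "wz": 0.3},
  {"dx": 0, "dy": 1, "dz": -0.3, "wx": -0.8, "wy": 0, "wz": 0.3},
  {"dx": 0, "dy": 1, "dz": -0.2, "wx": -0.8, "wy": 0, "wz": 0.3},
  {"dx": 0, "dy": 1, "dz": -0.1, "wx": -0.8, "wy": 0, "wz": 0.3},
  {"dx": 0, "dy": 1, "dz": -0.05, "wx": -0.8, "wy": 0, "wz": 0.3},
  {"dx": 0.2, "dy": 1, "dz": 0, "wx": 0, "wy": 0, "wz": 0},
  {"dx": 0.2, "dy": 1, "dz": 0, "wx": 0, "wy": 0, "wz": 0},
  {"dx": 0.2, "dy": 1, "dz": 0, "wx": 0, "wy": 0, "wz": 0},
  {"dx": 0.2, "dy": 1, "dz": 0, "wx": 0, "wy": 0, "wz": 0},
  {"dx": 0, "dy": 0.7, "dz": 0, "wx": 0, "wy": 0, "wz": 0},
  {"dx": 0, "dy": 0, "dz": 0, "wx": 0, "wy": 0, "wz": 0},
])

```text
time_s: 9.63
tcp_pos: [0.4252, -0.1481, 0.3354]
eef_rot: [92.3, 83.2, -95.4]
contact_force: [0.3, 0.1, -0.7]
gripper_width: 0.0005
```

```bash
python3 - <<'E'
from h import *
go([.435,-.139,.26],6.1,-6)
p,d=r.capture("wrist"); cv2.imwrite("pics/w3.png",p[:,:,::-1])
m,f=cam("wrist")
print(r.spot_point("wrist","right_slot")[:2])
for X in ([.435,-.140,.215],[.446,.059,.215]):
    c=m["R"]@X+m["t"]; print(c[0]/c[2]*f+m["cx"],c[1]/c[2]*f+m["cy"])
E
```

```text
t 9.63 tcp [ 0.4252 -0.1481  0.3354] F [ 0.3  0.1 -0.7] M [ 0.4  -0.02 -0.04] w 0.0005 q1,6 [11.8 68.9]
jaw ang -172.2 x [-0.011 -0.117 -0.993] yz [-0.993  0.118 -0.005]
shift units [ 3.68 -0.96 -0.41]
turn units [-0.36 -0.02 -0.17]
[{'centre': [285.1, 234.9], 'score': 0.97}]
282.96229002973644 235.6529274058514
-7.8213576893991785 266.76114140600083
```

View pics/w3.png

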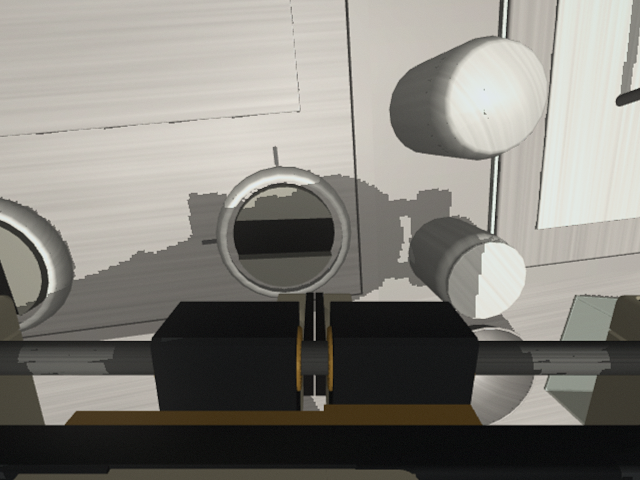

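The right slot is at (285,237), matching the prediction to about 2 px. The tin (486,278) and shaker (495,97) are clear to the right. Next: align and descend.

Call:
arm_command([
  {"dx": 0.3, "dy": -0.5, "dz": -0.2, "wx": -0.36, "wy": 0, "wz": -0.1},
  {"dx": 0.5, "dy": -0.46, "dz": -0.2, "wx": 0, "wy": 0, "wz": 0},
  {"dx": 1, "dy": 0, "dz": 0, "wx": 0, "wy": 0, "wz": 0},
  {"dx": 1, "dy": 0, "dz": 0, "wx": 0, "wy": 0, "wz": 0},
  {"dx": 0.6, "dy": 0, "dz": 0, "wx": 0, "wy": 0, "wz": 0},
  {"dx": 0, "dy": 0, "dz": 0, "wx": 0, "wy": 0, "wz": 0},
])

```text
time_s: 10.23
tcp_pos: [0.4381, -0.129, 0.2594]
eef_rot: [91.8, 83.9, -94.1]
contact_force: [-0.0, 0.3, 0.5]
gripper_width: 0.0008
```

```bash
python3 - <<'E'
from h import *
go([.435,-.139,.236],6.1,-6)
E
```

```text
t 10.23 tcp [ 0.4381 -0.129   0.2594] F [-0.   0.3  0.5] M [0.34 0.09 0.  ] w 0.0008 q1,6 [13.5 68. ]
jaw ang -174.1 x [-0.008 -0.106 -0.994] yz [-0.994  0.106 -0.003]
shift units [1.22 0.39 0.11]
turn units [ 0.03 -0.05 -0.02]
```

Call:
arm_command([
  {"dx": 0.2, "dy": 0.35, "dz": 0.11, "wx": 0, "wy": 0, "wz": 0},
  {"dx": 0.4, "dy": 0, "dz": 0, "wx": 0, "wy": 0, "wz": 0},
  {"dx": 0.3, "dy": 0, "dz": 0, "wx": 0, "wy": 0, "wz": 0},
  {"dx": 0, "dy": 0, "dz": 0, "wx": 0, "wy": 0, "wz": 0},
])

```text
time_s: 10.57
tcp_pos: [0.4359, -0.1357, 0.2402]
eef_rot: [91.4, 83.9, -94.4]
contact_force: [-0.3, -0.2, 0.2]
gripper_width: 0.0007
```

```bash
python3 - <<'E'
from h import *
go([.435,-.139,.227],6.1,-6)
E
```

```text
t 10.57 tcp [ 0.4359 -0.1357  0.2402] F [-0.3 -0.2  0.2] M [ 0.39  0.01 -0.04] w 0.0007 q1,6 [12.7 68.7]
jaw ang -174.2 x [-0.008 -0.106 -0.994] yz [-0.994  0.106 -0.003]
shift units [0.68 0.09 0.03]
turn units [ 0.07 -0.04 -0.02]
```

Call:
arm_command([
  {"dx": 0.3, "dy": 0.1, "dz": 0.03, "wx": 0, "wy": 0, "wz": 0},
  {"dx": 0.25, "dy": 0, "dz": 0, "wx": 0, "wy": 0, "wz": 0},
  {"dx": 0.12, "dy": 0, "dz": 0, "wx": 0, "wy": 0, "wz": 0},
  {"dx": 0.08, "dy": 0, "dz": 0, "wx": 0, "wy": 0, "wz": 0},
])

```text
time_s: 10.9
tcp_pos: [0.436, -0.1395, 0.2258]
eef_rot: [93.1, 83.9, -92.7]
contact_force: [-5.0, 6.2, 13.8]
gripper_width: 0.0003
```

```bash
python3 - <<'E'
from h import *
go([.435,-.139,.227],6.1,-6)
E
```

```text
t 10.9 tcp [ 0.436  -0.1395  0.2258] F [-5.   6.2 13.8] M [ 2.2   1.72 -0.14] w 0.0003 q1,6 [12.1 68.9]
jaw ang -174.2 x [-0.005 -0.106 -0.994] yz [-0.994  0.106 -0.006]
shift units [-0.06 -0.01  0.05]
turn units [ 0.06 -0.08 -0.02]
```

Call:
arm_command([
  {"dx": 0.09, "dy": -0.01, "dz": 0.03, "wx": 0.6, "wy": -0.1, "wz": 0},
  {"dx": 0.09, "dy": -0.01, "dz": 0.03, "wx": 0.85, "wy": -0.1, "wz": 0},
  {"dx": 0.09, "dy": -0.01, "dz": 0.03, "wx": 0.85, "wy": -0.1, "wz": 0},
  {"dx": 0.09, "dy": -0.01, "dz": 0.03, "wx": 0.85, "wy": -0.1, "wz": 0},
  {"dx": 0.09, "dy": -0.01, "dz": 0.03, "wx": 0.85, "wy": -0.1, "wz": 0},
])

```text
time_s: 11.32
tcp_pos: [0.4357, -0.1396, 0.2258]
eef_rot: [95.4, 84.0, -109.3]
contact_force: [-5.7, 2.1, 14.0]
gripper_width: 0.0008
```

```bash
python3 - <<'E'
from h import *
go([.435,-.139,.227],24,-6)
E
```

```text
t 11.32 tcp [ 0.4357 -0.1396  0.2258] F [-5.7  2.1 14. ] M [ 1.07  2.1  -0.18] w 0.0008 q1,6 [11.5 51.1]
jaw ang -155.2 x [-0.034 -0.098 -0.995] yz [-0.995  0.104 -0.01 ]
shift units [-0.06 -0.    0.04]
turn units [-0.18 -0.11  0.01]
```

Call:
arm_command([
  {"dx": 0.09, "dy": 0, "dz": 0.04, "wx": 0.9, "wy": -0.12, "wz": 0},
  {"dx": 0.09, "dy": 0, "dz": 0.03, "wx": 0.9, "wy": -0.12, "wz": 0},
  {"dx": 0.09, "dy": 0, "dz": 0.03, "wx": 0.9, "wy": -0.1, "wz": 0},
  {"dx": 0.09, "dy": 0.01, "dz": 0.03, "wx": 0.9, "wy": -0.1, "wz": 0},
  {"dx": 0.09, "dy": 0.01, "dz": 0.03, "wx": 0.9, "wy": -0.1, "wz": 0},
  {"dx": 0.09, "dy": 0.02, "dz": 0.02, "wx": 0.9, "wy": -0.1, "wz": 0},
  {"dx": 0.09, "dy": 0.02, "dz": 0.02, "wx": 0.9, "wy": -0.1, "wz": 0},
])

```text
time_s: 11.9
tcp_pos: [0.4361, -0.1401, 0.2256]
eef_rot: [99.4, 84.8, -135.7]
contact_force: [-4.5, 3.6, 13.1]
gripper_width: 0.0006
```

```bash
python3 - <<'E'
from h import *
go([.435,-.140,.227],50,-6)
E
```

```text
t 11.9 tcp [ 0.4361 -0.1401  0.2256] F [-4.5  3.6 13.1] M [ 1.54  1.5  -0.06] w 0.0006 q1,6 [ 9.5 23.9]
jaw ang -124.8 x [-0.065 -0.063 -0.996] yz [-0.996  0.089 -0.015]
shift units [-0.06  0.05  0.03]
turn units [-1.12 -0.08  0.18]
```

Call:
arm_command([
  {"dx": 0.09, "dy": 0.04, "dz": 0.03, "wx": 0.9, "wy": -0.12, "wz": 0.15},
  {"dx": 0.09, "dy": 0.03, "dz": 0.03, "wx": 0.9, "wy": -0.1, "wz": 0.05},
  {"dx": 0.09, "dy": 0.03, "dz": 0.02, "wx": 0.9, "wy": -0.1, "wz": 0},
  {"dx": 0.09, "dy": 0.03, "dz": 0.02, "wx": 0.9, "wy": -0.1, "wz": 0},
  {"dx": 0.09, "dy": 0.03, "dz": 0.02, "wx": 0.9, "wy": -0.1, "wz": 0},
  {"dx": 0.09, "dy": 0.03, "dz": 0.01, "wx": 0.9, "wy": -0.1, "wz": 0},
  {"dx": 0.09, "dy": 0.03, "dz": 0.01, "wx": 0.9, "wy": -0.1, "wz": 0},
])

```text
time_s: 12.48
tcp_pos: [0.4366, -0.1409, 0.2256]
eef_rot: [99.5, 85.3, -165.9]
contact_force: [-3.4, 2.1, 12.6]
gripper_width: 0.0002
```

```bash
python3 - <<'E'
from h import *
go([.434,-.140,.227],92.8,-6)
E
```

```text
t 12.48 tcp [ 0.4366 -0.1409  0.2256] F [-3.4  2.1 12.6] M [ 1.13  1.16 -0.02] w 0.0002 q1,6 [ 7.3 -3. ]
jaw ang -94.5 x [-0.08  -0.02  -0.997] yz [-0.997  0.081 -0.014]
shift units [-0.06  0.13  0.06]
turn units [ 1.59 -0.32  0.3 ]
```

Call:
arm_command([
  {"dx": 0.09, "dy": 0.06, "dz": 0.05, "wx": 0.8, "wy": -0.15, "wz": 0.15},
  {"dx": 0.09, "dy": 0.05, "dz": 0.03, "wx": 0.8, "wy": -0.1, "wz": 0.05},
  {"dx": 0.09, "dy": 0.05, "dz": 0.02, "wx": 0.8, "wy": -0.1, "wz": 0},
  {"dx": 0.09, "dy": 0.05, "dz": 0.01, "wx": 0.7, "wy": -0.1, "wz": 0},
  {"dx": 0.09, "dy": 0.05, "dz": 0, "wx": 0.6, "wy": -0.1, "wz": 0},
])

```text
time_s: 12.9
tcp_pos: [0.4367, -0.1416, 0.2256]
eef_rot: [90.0, 85.5, 166.7]
contact_force: [-2.5, 1.6, 11.0]
gripper_width: 0.0006
```

```bash
python3 - <<'E'
from h import *
go([.434,-.140,.227],92.8,-6)
E
```

```text
t 12.9 tcp [ 0.4367 -0.1416  0.2256] F [-2.5  1.6 11. ] M [1.04 0.7  0.02] w 0.0006 q1,6 [  5.4 -18.1]
jaw ang -76.7 x [-0.077  0.018 -0.997] yz [-0.997  0.079  0.   ]
shift units [-0.06  0.15  0.05]
turn units [-2.29  0.21  0.32]
```

Call:
arm_command([
  {"dx": 0.1, "dy": 0.06, "dz": 0.01, "wx": 0.6, "wy": -0.05, "wz": 0.05},
  {"dx": 0.1, "dy": 0.05, "dz": 0, "wx": 0.5, "wy": -0.05, "wz": 0},
  {"dx": 0.1, "dy": 0.05, "dz": 0, "wx": 0.5, "wy": -0.05, "wz": 0},
  {"dx": 0.1, "dy": 0.05, "dz": 0, "wx": 0.4, "wy": -0.05, "wz": 0},
])

```text
time_s: 13.23
tcp_pos: [0.4368, -0.1417, 0.2256]
eef_rot: [86.4, 86.0, 153.7]
contact_force: [-2.5, 0.9, 11.5]
gripper_width: 0.0006
```

```bash
python3 - <<'E'
from h import *
go([.434,-.140,.227],92.8,-6)
E
```

```text
t 13.23 tcp [ 0.4368 -0.1417  0.2256] F [-2.5  0.9 11.5] M [0.68 1.11 1.3 ] w 0.0006 q1,6 [  4.9 -26.7]
jaw ang -67.3 x [-0.063  0.031 -0.998] yz [-0.998  0.07   0.004]
shift units [-0.06  0.16  0.02]
turn units [-4.33  0.43  0.44]
```

Stop reached: Mz is 1.3 N·m at jaw 112.7°, as on the left. A last nudge, then back off within the slack and lift.

Call:
arm_command([
  {"dx": 0.1, "dy": 0.03, "dz": 0, "wx": 0.35, "wy": 0, "wz": 0},
  {"dx": 0, "dy": 0, "dz": 0, "wx": -0.8, "wy": 0, "wz": 0},
  {"dx": 0, "dy": 0, "dz": 0, "wx": -0.8, "wy": 0, "wz": 0},
  {"dx": 0, "dy": 0.03, "dz": 0, "wx": -0.8, "wy": 0, "wz": 0},
  {"dx": -0.1, "dy": 0, "dz": 0, "wx": 0, "wy": 0, "wz": 0},
])

```text
time_s: 13.65
tcp_pos: [0.4362, -0.1417, 0.229]
eef_rot: [75.6, 86.2, 152.7]
contact_force: [0.2, -0.4, 0.3]
gripper_width: 0.0004
```

```bash
python3 - <<'E'
from h import *
go([.434,-.140,.227],92.8,-6)
E
```

```text
t 13.65 tcp [ 0.4362 -0.1417  0.229 ] F [ 0.2 -0.4  0.3] M [ 0.05 -0.22  0.  ] w 0.0004 q1,6 [  5. -17.]
jaw ang -77.2 x [-0.058  0.03  -0.998] yz [-0.998  0.064  0.016]
shift units [0.11 0.12 0.06]
turn units [-2.18  0.39  0.53]
```

Call:
arm_command([
  {"dx": -0.4, "dy": 0, "dz": 0, "wx": 0, "wy": 0, "wz": 0},
  {"dx": -1, "dy": 0, "dz": 0, "wx": 0, "wy": 0, "wz": 0},
  {"dx": -1, "dy": 0, "dz": 0, "wx": 0, "wy": 0, "wz": 0},
  {"dx": -1, "dy": 0, "dz": 0, "wx": 0, "wy": 0, "wz": 0},
  {"dx": -1, "dy": 0, "dz": 0, "wx": 0, "wy": 0, "wz": 0},
  {"dx": -1, "dy": 0, "dz": 0, "wx": 0, "wy": 0, "wz": 0},
  {"dx": -0.5, "dy": 0, "dz": 1, "wx": 0, "wy": 0, "wz": 0},
  {"dx": 0, "dy": -0.2, "dz": 1, "wx": 0, "wy": 0, "wz": 0},
  {"dx": 0, "dy": -0.2, "dz": 1, "wx": 0, "wy": 0, "wz": 0},
  {"dx": 0, "dy": -0.2, "dz": 1, "wx": 0, "wy": 0, "wz": 0},
  {"dx": 0, "dy": -0.2, "dz": 1, "wx": 0, "wy": 0, "wz": 0},
  {"dx": 0, "dy": -0.2, "dz": 1, "wx": 0, "wy": 0, "wz": 0},
  {"dx": 0, "dy": -0.2, "dz": 1, "wx": 0, "wy": 0, "wz": 0},
  {"dx": 0, "dy": -0.2, "dz": 1, "wx": 0, "wy": 0, "wz": 0},
  {"dx": 0, "dy": -0.2, "dz": 1, "wx": 0, "wy": 0, "wz": 0},
  {"dx": 0, "dy": -0.2, "dz": 1, "wx": 0, "wy": 0, "wz": 0},
  {"dx": 0, "dy": -0.2, "dz": 1, "wx": 0, "wy": 0, "wz": 0},
  {"dx": 0, "dy": -0.2, "dz": 1, "wx": 0, "wy": 0, "wz": 0},
  {"dx": 0, "dy": -0.2, "dz": 1, "wx": 0, "wy": 0, "wz": 0},
  {"dx": 0, "dy": -0.2, "dz": 1, "wx": 0, "wy": 0, "wz": 0},
])

```text
time_s: 15.32
tcp_pos: [0.5704, 0.1185, 0.3708]
eef_rot: [71.5, 87.0, 145.5]
contact_force: [-0.2, -0.9, 0.8]
gripper_width: 0.0005
```

Call:
arm_command([
  {"dx": 0, "dy": -0.2, "dz": 1, "wx": 0, "wy": 0, "wz": 0},
  {"dx": 0, "dy": -0.2, "dz": 1, "wx": 0, "wy": 0, "wz": 0},
  {"dx": 0, "dy": -0.2, "dz": 1, "wx": 0, "wy": 0, "wz": 0},
  {"dx": 0, "dy": -0.2, "dz": 1, "wx": 0, "wy": 0, "wz": 0},
  {"dx": 0, "dy": -0.2, "dz": 1, "wx": 0, "wy": 0, "wz": 0},
  {"dx": 0, "dy": -0.2, "dz": 1, "wx": 0, "wy": 0, "wz": 0},
  {"dx": 0, "dy": -0.2, "dz": 1, "wx": 0, "wy": 0, "wz": 0},
  {"dx": 0, "dy": 0, "dz": 0, "wx": 0, "wy": 0, "wz": 0},
])

```text
time_s: 15.98
tcp_pos: [0.6417, 0.2536, 0.3755]
eef_rot: [71.8, 87.1, 144.7]
contact_force: [-1.2, -0.5, -2.3]
gripper_width: 0.0005
```

```bash
python3 - <<'E'
from h import *
go([.434,-.140,.227])
p,d=r.capture("top"); X=cloud("top",d); X0=np.load("Xtop.npy")
cv2.imwrite("pics/t4.png",p[:,:,::-1])
cv2.imwrite("pics/t4c.png",cv2.resize(p[120:320,290:530],None,fx=3.3,fy=3,interpolation=2)[:,:,::-1])
g=p.max(2)
for c in [(335,269),(429,272)]:
    M=np.zeros_like(g);cv2.circle(M,c,19,255,-1)
    v,u=np.nonzero((g<45)&(M>0))
    W=np.array([ray("top",a,b,0.215) for a,b in zip(u,v)])
    mu=W.mean(0); U,S,V=np.linalg.svd(W[:,:2]-mu[:2]); print(len(u),mu.round(4),"slot ang",(np.degrees(np.arctan2(V[0,0],V[0,1]))%180).round(1),"zfloor",np.median(X[v,u,2]).round(4))
for n,(a,b,c,e) in {"cover front":(365,400,285,292),"cover left":(360,390,255,275),"deck":(465,472,255,275)}.items():
    print(n,np.median(X0[c:e,a:b,2]).round(4),np.median(X[c:e,a:b,2]).round(4))
for q in ["shaker","tin","jar","timer"]:
    for o in r.cut_out("top",q)[:2]:
        m=o["mask"]&(d>0); Q=X[m]; z=np.percentile(Q[:,2],95); T=Q[Q[:,2]>z-.006]
        print(q,round(o["score"],2),((T.min(0)+T.max(0))/2).round(4))
p,d=r.capture("side"); cv2.imwrite("pics/s4.png",p[:,:,::-1])
E
```

```text
t 15.98 tcp [0.6417 0.2536 0.3755] F [-1.2 -0.5 -2.3] M [-0.04 -0.08  0.04] w 0.0005 q1,6 [ 36.2 -53.2]
jaw ang -73.0 x [-0.041  0.029 -0.999] yz [-0.999  0.048  0.016]
shift units [  7.27   3.81 -21.98]
49 [0.4513 0.063  0.215 ] slot ang 94.0 zfloor 0.215
326 [ 0.4343 -0.1422  0.215 ] slot ang 92.0 zfloor 0.2155
cover front 0.2183 0.2114
cover left 0.2164 0.2111
deck 0.2104 0.2105
shaker 0.64 [ 0.5058 -0.2556  0.2998]
tin 0.76 [ 0.3993 -0.2603  0.2795]
jar 0.68 [ 0.6863 -0.0323  0.286 ]
timer 0.57 [ 0.6807 -0.1202  0.2328]
```

View pics/t4c.png

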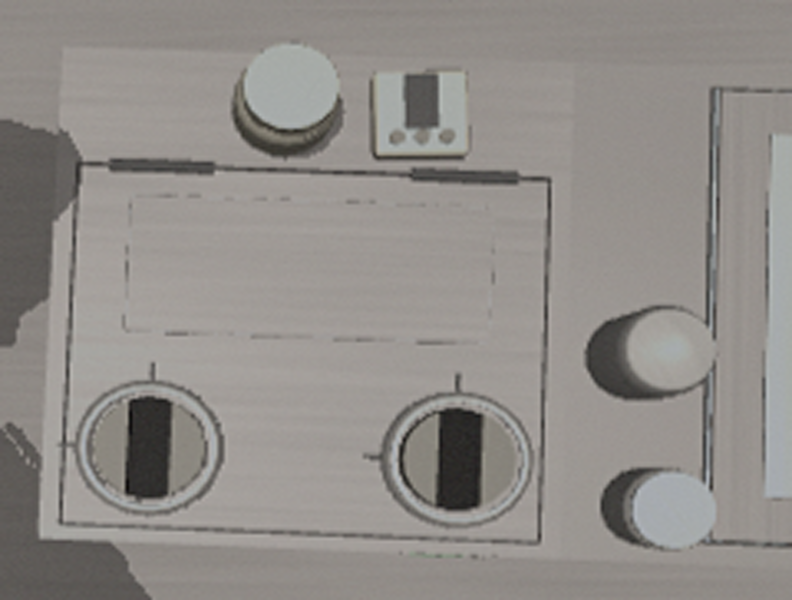

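View pics/s4.png

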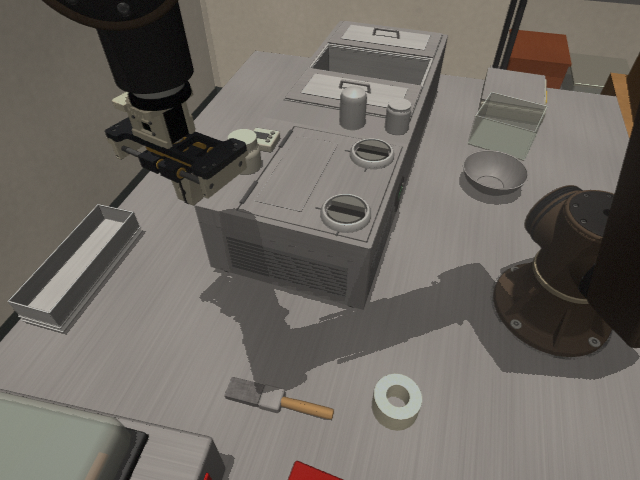

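```bash
python3 - <<'E'
from h import *
p=cv2.imread("pics/t4.png"); g=p.max(2)
for T in (50,60,75):
  for c in [(335,269),(429,272)]:
    M=np.zeros_like(g);cv2.circle(M,c,15,255,-1)
    v,u=np.nonzero((g<T)&(M>0))
    W=np.array([ray("top",a,b,0.220) for a,b in zip(u,v)])
    mu=W.mean(0); U,S,V=np.linalg.svd(W[:,:2]-mu[:2]); print(T,len(u),mu.round(4),(np.degrees(np.arctan2(V[0,0],V[0,1]))%180).round(1))
E
```

```text
50 247 [0.4433 0.0593 0.22  ] 93.9
50 346 [ 0.4351 -0.1421  0.22  ] 92.7
60 358 [0.4426 0.059  0.22  ] 92.5
60 363 [ 0.4353 -0.1426  0.22  ] 93.5
75 368 [0.4429 0.0587 0.22  ] 93.4
75 370 [ 0.4354 -0.1426  0.22  ] 92.9
```

Both slots are at 93°, square to the front edge (92.8°). The cover is flush and nothing else has moved, so I'm handing in.

```bash
python3 -c "
from plant import r
print(r.close_job())"
```

```text
the job is handed in; nothing more can be done
None
```

The cover is locked down flush. I pressed it down with the closed fingertips in each slot and turned both fasteners clockwise to their stops, left first and then right. For the right one I tilted the gripper 6° so its body cleared the tin. I handed in at about 16 s, with the arm lifted clear.

**Last checks:**
- **Fasteners:** both slots measured about 93° from the cover's front-edge direction, where square is 92.8°. The torque rose above 1.2 N·m at each stop. The first slot reading on the left was noisy, because only 49 pixels were usable. Repeat readings at other thresholds gave 92.5–93.9°.
- **Cover:** the front is at 0.2114 m against the deck's 0.2105 m; it was at 0.2183 m before. That matches the expected locked position.
- **Other items:** the tin, shaker, jar and timer measured within about 1.5 mm of where they started. The brush and label roll look unmoved in the side picture; I did not measure them.
- **Forces:** the first press on the left fastener read 52 N downward at the wrist, well above the 9 N needed. I then kept it between about 7 and 16 N while turning. The highest wrist force read was about 59 N, under the 120 N limit.

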